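Close the quick-release board holder on a circuit board

ROBOT

A 6-joint arm with a two-finger parallel gripper is mounted at the origin on a cart in front of the work surface, level with it; the furniture and walls round the work are solid. World frame = base frame: x ahead of the robot, y to its left, z up, the work surface at z = 0. Lengths are in m, angles in rad, forces in N, time in s.
With the tool pointing down it reaches from about 0.375 to 0.975 m from the base axis. Payload 3.8 kg.
Tool frame: the origin (TCP) lies midway between the tips of the shut fingers; the grasp point (between the pads) lies 19 mm behind it; z points along the fingers, y is the line along which they close (so a half turn about z gives the same grasp; the last joint's range is limited). The gripper opens to 85 mm and grips with 20 to 120 N. Pads are 22 mm wide; open, the fingers measure 114 mm over their backs; the gripper's body (76 mm by 85 mm) begins 54 mm behind the grasp point. The pads swing forward as they close: fully open they stand 13 mm farther back than shut.
Start: joints at [-1.263, 0.264, 1.604, -0, 1.274, -0.037], TCP at [0.228, -0.635, 0.231] pointing down, gripper open.
Joint ranges: [-2.63, 2.63], [-0.94, 2.18], [0.31, 2.57], [-1.31, 4.45], [0, 2.66], [-2.55, 2.55]. Speed limits (rad/s): [2.57, 2.57, 3.14, 3.14, 3.14, 3.14].

INTERFACE

Orientations are given as a rotation vector (axis times angle).
In Python, from workcell import bot gives the robot as it stands.
- The arm moves only by the tool step_arm, never from a script. Its argument "motion" is a list of rows, each a list of 5 numbers: the finger opening in cm, from 0 to 8.54, then the shift along the tool's x, y, z in cm, then the turn about the tool's z in degrees. In form: [[claw, dx, dy, dz, twist], ...]. A call has 1 to 20 rows; each row is the pose to reach, as a shift and turn from the pose commanded when the call began, along the tool's axes at that moment; what a row does not reach only later rows make up. A row lasts 1/10 s, in which the tool goes at most 50 mm and 8.59 degrees, less where a joint would pass 70% of its speed; a pose out of reach is approached as far as the arm can. A call with a gripper value outside its range is refused whole. The fingers move at their own pace and stop on an object; "force" is the grip in N (left out, the last holds). Time passes only in rows, so rows that repeat a pose let the fingers close. It gives the time, the measured TCP pose, the force, the opening and the grip force at its end, in the units of the state.
- bot.read_state(): the state, without advancing time (a new reading comes with each control period).
- bot.read_camera(name): name is "side" or "top" or "wrist"; returns (picture, depth): 420x560x3 uint8, red, green, blue; 420x560 float32, m along the optical axis (not along the pixel's ray), 0 where there is no reading.
- bot.calibration(name): a dict with "mtx" (3x3 intrinsics, pixels), "origin" and "orientation" of the camera in the world; the wrist camera has in their place "T_tool_cam" (4x4, takes a point from camera to tool coordinates, whose origin is the TCP and whose axes are the flange's). Camera axes: x right, y up, looking along -z (the intrinsics and any distortion apply to the point x, -y, -z); pixel columns grow to the right and rows downward; lengths in m; the calibration is good to about 2 mm. A picture is of the moment at which its call begins: read the wrist's pose just before it. calibration takes no time and is no camera call.
- bot.finish_job(): hands the job in; it is judged then, once.
The state is a dict: "time": time; "q": joint angles; "joint_vel": joint speeds; "joint_torque": joint torques, N m; "tool_pos": TCP position; "tcp_rot": TCP orientation; "wrist_force": force on the tool from outside, world axes, zero at the start; "torque": the same for the moment, N m; "width": opening from 0.0 (shut) to 1.0 (fully open); "grip_force": force on a finger pad.
Only numpy, scipy, OpenCV 4.12 (cv2) and the standard library are available. Lean on these libraries where they do the work, as an engineer would, in place of code of your own. Each camera call takes 0.05 s, during which the arm holds its last target. There are 200 camera calls.

TASK

Close the board holder on the small circuit board that lies on it: press down the black thumb saddle in the middle of the sliding jaw to free the jaw's brake, keep it pressed, and push the jaw along its rods right up against the two stop collars, so that the jaw pushes the board home and both jaws' lips cover its edges. Then let the saddle spring back up so that the brake holds the jaw. Pick nothing up, keep the gripper off the board itself, never force the jaw along with its saddle up, and leave the things lying round the holder where they are.

Things in the scene. Friction and masses are not known exactly. Their poses are not given: they have to be found in the camera images.
- holder: Bench holder for circuit boards, fixed on the desk, 130 mm (its x) by 275 mm (its y); origin on the desk under its centre, z up, yaw within 0.5 rad of the world's. The jaw slides along its +y on two rods (10 mm thick, at x -50 and +50 mm, 16 mm up) between two black end blocks 28 mm tall. Between the rods is an aluminium bed with two rubber strips, tops 21 mm above the desk, that carry the board.
- fixed_face (a point): Middle of the upright face of the fixed jaw at the holder's +y end (holder y = +114 mm), 25 mm above the desk; axes as the holder's. An aluminium bar 74 mm long (x), top 36.5 mm above the desk; its lip, 29.5 mm above the desk, juts 3.5 mm over the board's edge.
- saddle_pad (a point): Top centre of the thumb saddle's pad, in the middle of the sliding jaw; axes as the holder's. Black ribbed level pad, 36 mm (x) by 48 mm (y), between two upstands (6 mm thick, 12 mm above the pad) at its +y and -y ends, open at the x sides; 49 mm above the desk when up. Press straight down: 15 N at first, 17.5 N at the bottom, 6 mm travel. Then push on the +y upstand, or drag the pad by friction.
- release (a joint): Travel of the thumb saddle in m: 0 up (brake on), 0.006 fully pressed. Beyond about 0.001 the brake is off; below that it holds the jaw against about 12 N. It springs up when let go.
- jaw (a joint): Position of the sliding jaw in m along the holder's +y: 0 is fully back, 0.075 is against the stop collars. It starts between 0 and 0.03. With the brake off it moves with 2 to 3 N and stays where it is left. The saddle rides on it.
- jaw_face (a point): Middle of the sliding jaw's upright front face, 25 mm above the desk; axes as the holder's. The jaw is an aluminium carriage 70 mm wide (x), reaching 64 mm back from this face, top 36.5 mm above the desk, with a lip 3.5 mm forward and a black bushing on each rod. At the stop this point is at holder y = +34.5 mm, 79.5 mm from the fixed face.
- stop (a point): Rear face, at the rod's centre, of the dark steel stop collar on the rod at holder x = -50 mm (collar 19 mm diameter, 10 mm long, small screw on top); a second one sits beside it on the other rod. The jaw's bushings run against them.
- board: Small green circuit board, 78x58 mm, 24 mm tall with its parts, 6 mm thick at the edges, 45 g, lying loose on the strips 8 to 24 mm short of the fixed jaw, slightly askew; origin at the centre of its underside, its x axis (78 mm side) along the holder's y. The closed jaws take its two 58 mm edges with 1.5 mm play.
- tweezers: fine steel tweezers, 14x118x9 mm, lying flat near the holder; origin under its middle; to be left where it is
- driver: small screwdriver with a black and yellow handle, 11x104x11 mm, lying near the holder; origin under its middle; to be left where it is
- capacitor: black electrolytic capacitor standing upright beside the holder, 12 mm diameter, 20 mm tall; origin at the centre of its foot; to be left where it is
- heatsink: small finned heat sink beside the holder, 22x30x15 mm; origin at the centre of its underside; to be left where it is
- flux_jar: amber flux jar with a white screw lid, 43 mm diameter, 38 mm tall; origin at the centre of its underside; to be left where it is
- spool: white reel of solder standing on the desk, 69x52x46 mm; origin at the centre of its underside; to be left where it is
Things that resemble listed ones, but are neither listed nor needed, are in the scene too. Of the things that look like the board, the smallest one is meant.

How it is judged:
On the way, in this order (a step that is already met when the one before it is completed fails the run):
1. the thumb saddle is pressed down (over 2 mm) while the jaw still stands where it was (within 15 mm) (value of joint release above 0.002 m and distance of jaw_face from where it was at the start of the episode below 0.015 m), for 0.1 s.
2. the jaw is against the stop collars (within 1.5 mm), the saddle still pressed (over 1.2 mm) (value of joint jaw above 0.0735 m and value of joint release above 0.0012 m), for 0.1 s.
At the end, for the whole second after the job is handed in: The sliding jaw is within 1.5 mm of its stop, the saddle is up again (within 1 mm), and the board lies flat and at rest on the strips between the jaws, within 2 mm of midway between them, within 15 mm sideways of the holder's middle and square to the jaws within 0.05 rad (value of joint jaw above 0.0735 m and value of joint release below 0.001 m and y of board in the frame of holder between 0.0722 and 0.0763 m and x of board in the frame of holder between -0.015 and 0.015 m and z of board in the frame of holder between 0.018 and 0.024 m and angle between the x axis of board and the y axis of holder, either way round below 0.05 rad and linear speed of board below 0.01 m/s); the robot touches nothing.
It fails at once if the jaw is forced along (faster than 30 mm/s) with its saddle up and the brake on (value of joint release below 0.0003 m and (velocity of joint jaw above 0.03 m/s or velocity of joint jaw below -0.03 m/s)).
It fails at once if the gripper touches the board (contact force between any of the fingers, the arm and board above 0.5 N).
It fails at once if the board is lifted out of the holder or tipped (z of board in the frame of holder above 0.033 m or angle between board's own z axis and vertical above 0.2 rad).
It fails at once if one of the things lying round the holder is moved more than 10 mm (distance of any of tweezers, driver, capacitor, heatsink, flux_jar, spool from where it was at the start of the episode above 0.01 m).
It also fails if it takes over 35 s, if anything falls off the work surface, if the arm or the gripper's body presses on something with over 40 N, if the wrist force passes 120 N, or if a joint passes its speed limit or range.

## Working session

There is one attempt and no reset: what is moved stays moved. The work goes in short steps, Python scripts to look and compute and a tool call to move; the robot and the scene stay as the last step left them, time stands still between calls to the robot, and variables do not carry over. Pictures are saved under pics/ and viewed, at most 10 in all, crops included, and the job is handed in when it is done.

Besides the shell and the picture viewer there is one more tool, called as name(argument=value, ...), one argument or row to a line, values as JSON. step_arm: Moves the arm, as the interface text tells. Its arguments: {"type":"object","properties":{"motion":{"type":"array","items":{"type":"array","items":{"type":"number"}}},"force":{"type":"number"}},"required":["motion"]}

```bash
mkdir -p pics
cat > h.py <<'E'
import numpy as np,cv2
from scipy.spatial.transform import Rotation as R
from workcell import bot
def cam(name):
    s=bot.read_state(); im,d=bot.read_camera(name); c=bot.calibration(name)
    if name=='wrist':
        T=np.eye(4);T[:3,:3]=R.from_rotvec(s['tcp_rot']).as_matrix();T[:3,3]=s['tool_pos'];T=T@np.array(c['T_tool_cam'])
    else:
        o=np.array(c['orientation']);T=np.eye(4);T[:3,:3]=o if o.shape==(3,3) else R.from_rotvec(o).as_matrix();T[:3,3]=c['origin']
    return im,d,np.array(c['mtx']),T,c
def ray(u,v,K,T,z):
    p=np.linalg.inv(K)@[u,v,1];w=T[:3,:3]@[p[0],-p[1],-p[2]]
    return T[:3,3]+w*(z-T[2,3])/w[2]
def cloud(d,K,T):
    v,u=np.mgrid[:d.shape[0],:d.shape[1]]
    P=np.stack([(u-K[0,2])/K[0,0]*d,-(v-K[1,2])/K[1,1]*d,-d],-1)
    return P@T[:3,:3].T+T[:3,3]
E
python3 - <<'E'
from h import *
for n in ('top','side'):
    im,d,K,T,c=cam(n);print(n,c);cv2.imwrite(f'pics/{n}0.png',im[...,::-1]);np.savez(f'{n}0.npz',im=im,d=d,K=K,T=T)
print(bot.read_state())
E
```

```text
top {'mtx': array([[440.39405873,   0.        , 269.43230368],
       [  0.        , 440.39405873, 218.36750663],
       [  0.        ,   0.        ,   1.        ]]), 'origin': array([3.69256324e-01, 2.07556786e-04, 1.14146009e+00]), 'orientation': array([ 0.10509733, -0.15222111, -1.57155595])}
side {'mtx': array([[469.8534717 ,   0.        , 279.51595172],
       [  0.        , 469.8534717 , 211.5396234 ],
       [  0.        ,   0.        ,   1.        ]]), 'origin': array([ 0.46934864, -0.78779066,  0.7037719 ]), 'orientation': array([ 0.88276967, -0.01620029, -0.08577754])}
{'time': 0.1, 'q': array([-1.26286175e+00,  2.64732672e-01,  1.60523612e+00,  2.30813685e-05,
        1.27370730e+00, -3.69165654e-02]), 'joint_vel': array([ 0.00113862, -0.00190055, -0.0035917 ,  0.00023332, -0.00069885,
       -0.00206559]), 'joint_torque': array([ 1.13760004e-04, -5.16706538e+01, -3.68590558e+01, -1.20260120e-04,
        6.25484376e-03, -3.21457583e-05]), 'tool_pos': array([ 0.22798249, -0.63463078,  0.23005027]), 'tcp_rot': array([-3.09297270e+00, -5.38645587e-01,  4.07510103e-04]), 'wrist_force': array([ 0.25233585, -0.2664136 , -0.86956483]), 'torque': array([ 0.00674017,  0.04927831, -0.0149739 ]), 'grip_force': 0.0, 'width': 0.9979470000059238}
```

View pics/top0.png

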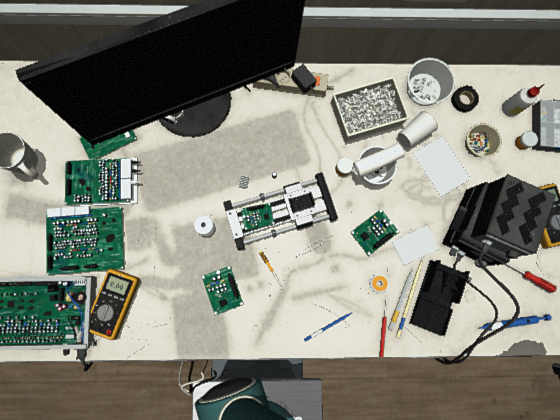

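View pics/side0.png

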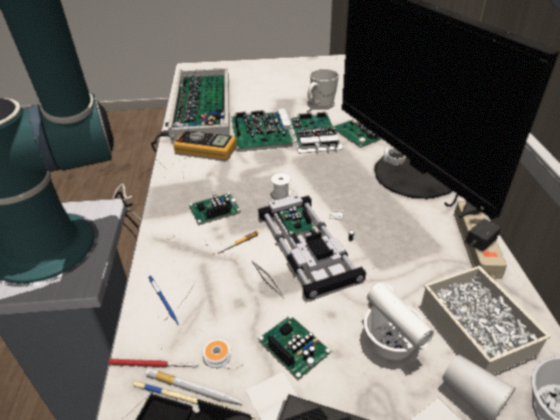

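The top view shows the holder with its fixed jaw and the board at about (250,215). The saddle is at about (301,206), the rear end block at about (327,198), and the spool at (204,226). The side view agrees, with the saddle at about (319,245).

Run:
```python
from h import *
for n,(u0,u1,v0,v1) in (('top',(215,345,165,255)),('side',(250,375,185,305))):
    D=np.load(n+'0.npz');im,d,K,T=[D[k] for k in('im','d','K','T')]
    P=cloud(d,K,T);print(n,'desk z',np.median(P[250:255,290:330,2]) if n=='top' else np.median(P[300:305,230:250,2]))
    m=np.zeros(d.shape,bool);m[v0:v1,u0:u1]=1
    g=im.max(-1)
    dark=m&(g<70)
    nl,L,st,ce=cv2.connectedComponentsWithStats(dark.astype(np.uint8))
    for i in range(1,nl):
        if st[i,4]>25:
            print(st[i],ce[i].round(1),'depthpt',np.median(P[L==i],0).round(3),'z28',ray(*ce[i],K,T,.028).round(3),'z49',ray(*ce[i],K,T,.049).round(3), cv2.minAreaRect(np.argwhere(L==i)[:,::-1].astype(np.float32)))
```

```text
top desk z 0.0008092050163548414
[315 173  22  49 364] [326.  196.6] depthpt [ 0.609 -0.181  0.028] z28 [ 0.61  -0.181  0.028] z49 [ 0.606 -0.178  0.049] ((325.75, 196.74998474121094), (49.33152770996094, 7.905693531036377), 71.56505584716797)
[289 192  26  21 312] [301.7 202.2] depthpt [ 0.591 -0.116  0.05 ] z28 [ 0.595 -0.118  0.028] z49 [ 0.591 -0.115  0.049] ((301.70001220703125, 202.09999084472656), (13.914021492004395, 23.400856018066406), 71.56504821777344)
[270 199  15   7  49] [277.2 202.5] depthpt [ 0.597 -0.054  0.022] z28 [ 0.595 -0.054  0.028] z49 [ 0.59  -0.053  0.049] ((276.8899230957031, 202.6330108642578), (3.4481747150421143, 14.5589599609375), 73.3007583618164)
[224 201   9  10  60] [227.6 205.3] depthpt [0.587 0.074 0.029] z28 [0.587 0.073 0.028] z49 [0.583 0.072 0.049] ((227.55001831054688, 205.15000915527344), (8.22192096710205, 7.273237705230713), 71.56504821777344)
[247 205  19   6  71] [255.8 207.5] depthpt [0.58  0.    0.041] z28 [0.581 0.001 0.028] z49 [0.577 0.001 0.049] ((256.0384521484375, 207.69232177734375), (4.118439674377441, 18.631032943725586), 78.
[... 2221 characters left out ...]
930145263672), 58.570438385009766)
[291 234   8   9  35] [294.6 237.7] depthpt [ 0.547 -0.052  0.023] z28 [ 0.547 -0.058  0.028] z49 [ 0.544 -0.081  0.049] ((294.3965759277344, 238.2586212158203), (8.928838729858398, 4.464419841766357), 66.80140686035156)
[287 254  17  20 114] [293.  263.4] depthpt [ 0.535 -0.13   0.024] z28 [ 0.536 -0.133  0.028] z49 [ 0.534 -0.153  0.049] ((292.8833923339844, 263.9153137207031), (19.726646423339844, 9.326351165771484), 47.290611267089844)
[303 268  62  31 804] [333.2 282.7] depthpt [ 0.607 -0.188  0.027] z28 [ 0.607 -0.191  0.028] z49 [ 0.602 -0.21   0.049] ((333.6492614746094, 282.4915771484375), (15.727926254272461, 64.22578430175781), 70.82099914550781)
```

Run:
```python
from h import *
D=np.load('top0.npz');P=cloud(D['d'],D['K'],D['T'])[D['d']>0]
a=np.array([.228,-.635]);b=np.array([.588,-.114]);u=(b-a)/np.linalg.norm(b-a)
r=P[:,:2]-a;s=r@u;n=abs(r@[-u[1],u[0]])
for k in np.arange(0,.7,.05):
    m=(abs(s-k)<.03)&(n<.12);print(round(k,2),P[m,2].max().round(3) if m.any() else None)
s=bot.read_state();M=R.from_rotvec(s['tcp_rot']).as_matrix()
print(M.round(3),(M.T@(np.array([.588,-.114,.2])-s['tool_pos'])*100).round(2), bot.calibration('wrist'))
```

```text
0.0 0.26
0.05 0.302
0.1 0.176
0.15 0.176
0.2 0.171
0.25 0.163
0.3 0.06
0.35 0.022
0.4 0.035
0.45 0.028
0.5 0.014
0.55 0.033
0.6 0.065
0.65 0.065
[[ 0.941  0.338 -0.001]
 [ 0.338 -0.941  0.002]
 [ 0.    -0.002 -1.   ]] [ 51.48 -36.82   3.09] {'mtx': array([[374.84954126,   0.        , 275.81270936],
       [  0.        , 374.84954126, 206.25694821],
       [  0.        ,   0.        ,   1.        ]]), 'T_tool_cam': array([[-3.63742434e-04,  9.57032302e-01,  2.89981102e-01,
         7.41721431e-02],
       [ 9.99999933e-01,  3.37841808e-04,  1.39377657e-04,
        -1.60539945e-04],
       [ 3.54211804e-05,  2.89981134e-01, -9.57032361e-01,
        -1.42194937e-01],
       [ 0.00000000e+00,  0.00000000e+00,  0.00000000e+00,
         1.00000000e+00]])}
```

step_arm(
  motion=[
    [0,0,0,-3,0],
    [0,0,0,-5,0],
    [0,4,-3,-5,1],
    [0,8,-6,-5,2.3],
    [0,12,-8.6,-5,2.3],
    [0,16,-11.5,-5,2.3],
    [0,20,-14.3,-5,2.3],
    [0,24,-17.2,-5,2.3],
    [0,28,-20,-5,2.3],
    [0,32,-23,-5,2.3],
    [0,36,-26,-5,2.3],
    [0,40,-28.7,-4,2.3],
    [0,44,-31.5,-2,2.3],
    [0,48,-34.4,0,2.3],
    [0,51.5,-36.8,2,2.3],
    [0,51.5,-36.8,3,2.3],
    [0,51.5,-36.8,3,2.3],
    [0,51.5,-36.8,3,2.3],
  ],
)

```text
time: 1.9
tool_pos: [0.5878, -0.1154, 0.201]
tcp_rot: [3.105, 0.477, -0.002]
wrist_force: [-0.3, 0.1, -0.4]
width: 0.001
grip_force: 0.0
```

Run:
```python
from h import *
im,d,K,T,c=cam('wrist');cv2.imwrite('pics/w1.png',im[...,::-1]);np.savez('w1.npz',im=im,d=d,K=K,T=T)
s=bot.read_state();print(s['time'],s['tool_pos'],s['tcp_rot'],s['wrist_force'],s['width'])
P=cloud(d,K,T);g=im.max(-1)
m=(d>0)&(P[...,2]>.044)&(P[...,2]<.07)&(np.hypot(P[...,0]-.59,P[...,1]+.114)<.06)
Q=P[m];
for lo,hi in((.044,.054),(.056,.068)):
    q=Q[(Q[:,2]>lo)&(Q[:,2]<hi)]
    r=cv2.minAreaRect((q[:,:2]*1000).astype(np.float32));print(len(q),np.median(q,0).round(4),r)
```

```text
1.95 [ 0.58817764 -0.11596922  0.20183487] [3.10488042e+00 4.74993838e-01 2.52313181e-04] [-0.33781927 -0.89796928  0.56613767] -0.0030024225394115994
2639 [ 0.5916 -0.1124  0.0489] ((590.3321533203125, -112.58869934082031), (36.3746452331543, 58.27175521850586), 17.10208511352539)
693 [ 0.5912 -0.1309  0.0602] ((590.7396240234375, -112.47159576416016), (35.37214279174805, 60.13081741333008), 17.079133987426758)
```

View pics/w1.png

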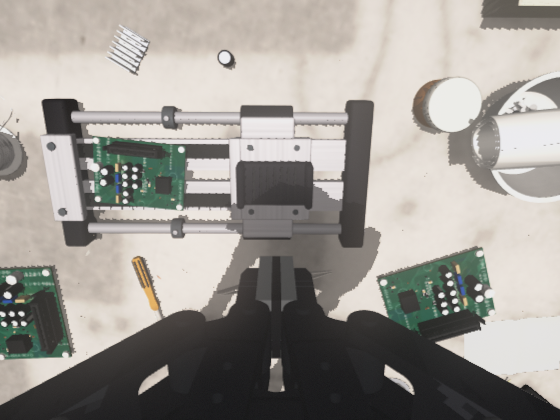

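The wrist view shows the saddle at about (275,185), the board at (140,175), and the collars at (168,117) and (177,228). The tool is already aligned with the holder, so I only need to shift +3.4 mm in x and -2.4 mm in y, then descend.

step_arm(
  motion=[
    [0,0.34,-0.24,3,0.3],
    [0,0.34,-0.24,7,0.3],
    [0,0.34,-0.24,11,0.3],
    [0,0.34,-0.24,13.5,0.3],
    [0,0.34,-0.24,14.5,0.3],
    [0,0.34,-0.24,14.8,0.3],
    [0,0.34,-0.24,14.8,0.3],
    [0,0.34,-0.24,14.8,0.3],
  ],
)

```text
time: 2.75
tool_pos: [0.5927, -0.1123, 0.0556]
tcp_rot: [3.105, 0.468, 0.006]
wrist_force: [-0.3, 0.9, 0.8]
width: -0.0
grip_force: 0.0
```

step_arm(
  motion=[
    [0,-0.1,0,0.2,0],
    [0,-0.1,0,0.4,0],
    [0,-0.1,0,0.6,0],
    [0,-0.1,0,0.7,0],
    [0,-0.1,0,0.8,0],
    [0,-0.1,0,0.9,0],
    [0,-0.1,0,1.0,0],
    [0,-0.1,0,1.1,0],
    [0,-0.1,0,1.1,0],
    [0,-0.1,0,1.1,0],
  ],
)

```text
time: 3.75
tool_pos: [0.5908, -0.1122, 0.0454]
tcp_rot: [3.105, 0.469, 0.002]
wrist_force: [-5.8, 0.4, 16.3]
width: 0.002
grip_force: 8.2
```

step_arm(
  motion=[
    [0,-0.1,-0.2,0.05,0],
    [0,-0.1,-0.4,0.05,0],
    [0,-0.1,-0.6,0.05,0],
    [0,-0.1,-0.8,0.05,0],
    [0,-0.1,-1.0,0.05,0],
    [0,-0.1,-1.2,0.05,0],
    [0,-0.1,-1.4,0.05,0],
    [0,-0.1,-1.6,0.05,0],
    [0,-0.1,-1.8,0.05,0],
    [0,-0.1,-2.0,0.05,0],
    [0,-0.1,-2.2,0.05,0],
    [0,-0.1,-2.4,0.05,0],
    [0,-0.1,-2.6,0.05,0],
    [0,-0.1,-2.8,0.05,0],
    [0,-0.1,-3.0,0.05,0],
  ],
)

```text
time: 5.25
tool_pos: [0.5824, -0.085, 0.0455]
tcp_rot: [3.103, 0.469, 0.006]
wrist_force: [-4.9, -2.9, 15.4]
width: -0.0
grip_force: 8.1
```

Run:
```python
from h import *
im,d,K,T,c=cam('wrist');cv2.imwrite('pics/w2.png',im[...,::-1])
s=bot.read_state();print(s['time'],s['tool_pos'],s['wrist_force'])
```

```text
5.3 [ 0.5822321  -0.08460649  0.04545291] [-4.84279504 -1.65347932 16.62016641]
```

View pics/w2.png

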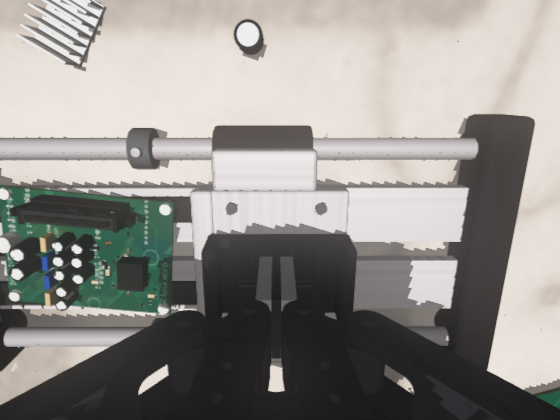

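The jaw follows by friction with the fingers centred between the upstands. The collar's rear face is at u≈158 and the bushing's front at u≈214, which leaves about 26 mm.

step_arm(
  motion=[
    [0,0,-0.2,0,0],
    [0,0,-0.4,0,0],
    [0,0,-0.6,0,0],
    [0,0,-0.8,0,0],
    [0,0,-1.0,0,0],
    [0,0,-1.2,0,0],
    [0,0,-1.4,0,0],
    [0,0,-1.6,0,0],
    [0,0,-1.8,0,0],
    [0,0,-2.0,0,0],
    [0,0,-2.2,0,0],
    [0,0,-2.3,0,0],
    [0,0,-2.4,0,0],
    [0,0,-2.5,0,0],
    [0,0,-2.6,0,0],
    [0,0,-2.7,0,0],
  ],
)

```text
time: 6.9
tool_pos: [0.5744, -0.0591, 0.0454]
tcp_rot: [3.103, 0.469, 0.006]
wrist_force: [-4.5, -4.4, 15.2]
width: 0.004
grip_force: 8.2
```

Run:
```python
from h import *
im,d,K,T,c=cam('wrist');cv2.imwrite('pics/w3.png',im[...,::-1])
s=bot.read_state();print(s['time'],s['tool_pos'],s['wrist_force'])
```

```text
6.95 [ 0.5743295  -0.05897339  0.04538281] [-4.42649823 -3.72683552 16.11027368]
```

View pics/w3.png

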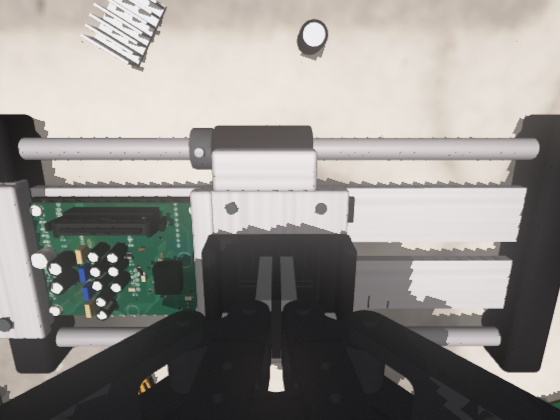

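The collar at u≈213 is now practically touching the bushing at u≈214, and the board sits between the jaws. I'll push on a few mm and watch the force.

step_arm(
  motion=[
    [0,0,-0.1,0,0],
    [0,0,-0.2,0,0],
    [0,0,-0.3,0,0],
    [0,0,-0.4,0,0],
    [0,0,-0.4,0,0],
  ],
)

```text
time: 7.45
tool_pos: [0.5749, -0.0572, 0.0462]
tcp_rot: [3.099, 0.47, 0.01]
wrist_force: [-2.3, -9.7, 15.4]
width: -0.001
grip_force: 8.0
```

step_arm(
  motion=[
    [0,0,-0.1,0.05,0],
    [0,0,-0.2,0.05,0],
    [0,0,-0.2,0.05,0],
  ],
)

```text
time: 7.75
tool_pos: [0.5752, -0.0553, 0.0461]
tcp_rot: [3.099, 0.47, 0.013]
wrist_force: [-1.4, -9.4, 16.4]
width: 0.002
grip_force: 8.0
```

Run:
```python
from h import *
im,d,K,T,c=cam('wrist');cv2.imwrite('pics/w4.png',cv2.resize(im[100:350,:350,::-1],(770,550)))
s=bot.read_state();print(s['time'],s['tool_pos'],s['wrist_force'])
```

```text
7.8 [ 0.57519669 -0.0553063   0.04609912] [ -1.57404366 -10.29444431  16.89399894]
```

View pics/w4.png

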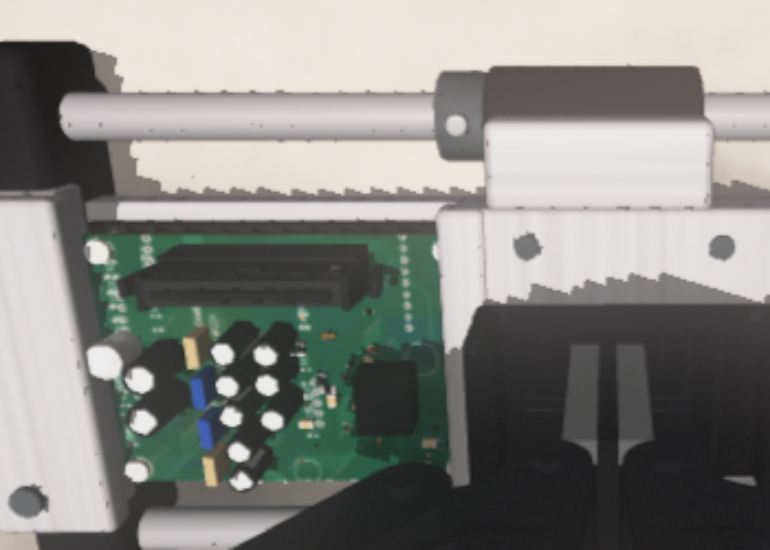

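The bushing is hard against the collar, the fingers are now slipping on the pad, and both lips cover the board's edges. Next I lift straight up.

step_arm(
  motion=[
    [0,0,0,-0.1,0],
    [0,0,0,-0.2,0],
    [0,0,0,-0.3,0],
    [0,0,0,-0.4,0],
    [0,0,0,-0.6,0],
    [0,0,0,-1,0],
    [0,0,0,-2,0],
    [0,0,0,-4,0],
    [0,0,0,-7,0],
    [0,0,0,-10,0],
    [0,0,0,-13,0],
    [0,0,0,-13,0],
    [0,0,0,-13,0],
  ],
)

```text
time: 9.1
tool_pos: [0.5708, -0.0517, 0.1723]
tcp_rot: [3.106, 0.469, 0.002]
wrist_force: [-0.5, 0.3, -0.0]
width: 0.001
grip_force: 0.0
```

Run:
```python
from h import *
im,d,K,T,c=cam('wrist');cv2.imwrite('pics/w5.png',im[...,::-1])
s=bot.read_state();print(s['time'],s['tool_pos'],s['wrist_force'])
P=cloud(d,K,T);y=np.array([-np.sin(.2985),np.cos(.2985)])
m=(d>0)&(P[...,2]>.056)&(P[...,2]<.068)&(np.hypot(P[...,0]-.575,P[...,1]+.06)<.05);q=P[m];print(len(q),np.median(q[:,2]),cv2.minAreaRect((q[:,:2]*1000).astype(np.float32)))
h=cv2.cvtColor(im,cv2.COLOR_RGB2HSV);g=cv2.inRange(h,(45,80,30),(90,255,255));n,L,st,ce=cv2.connectedComponentsWithStats(g)
for i in range(1,n):
    if st[i,4]>800: 
        c=cv2.minAreaRect(np.argwhere(L==i)[:,::-1].astype(np.float32));w=np.array([ray(*p,K,T,.024)[:2] for p in cv2.boxPoints(c)]);print(st[i],cv2.minAreaRect((w*1000).astype(np.float32)))
```

```text
9.15 [ 0.56980254 -0.05162933  0.17081274] [-0.04993173  0.17263862 -0.65102575]
827 0.06016022832132828 ((574.3207397460938, -59.63569259643555), (35.49641036987305, 60.0123405456543), 17.411848068237305)
[ 188  169   51   56 1153] ((550.0319213867188, -4.700832366943359), (47.01113510131836, 41.0400505065918), 15.485010147094727)
[ 464  267   96   93 2375] ((527.3280639648438, -279.09771728515625), (55.44155502319336, 115.91226196289062), 72.5291519165039)
```

View pics/w5.png

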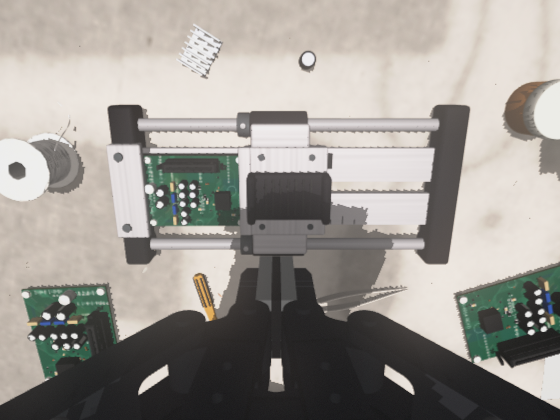

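The jaw rests against both collars, at (243,124) and (246,243). The saddle is back up, with its upstands at 60 mm as before. The board is square and centred under both lips, and the gripper is clear.

```bash
python3 -c "
from workcell import bot
print(bot.finish_job())"
```

```text
the job is handed in; nothing more can be done
None
```

The job is handed in: the jaw is closed against both stop collars with the saddle sprung back up, and the last picture shows the board square between the jaws under both lips. The hand-in returned no verdict.

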